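# Fit the pan to the dial scale, load the empty grinding pots and zero the dial

## Robot

A 7-joint arm with a two-finger parallel gripper is mounted at the origin on the work surface. World frame = base frame: x ahead of the robot, y to its left, z up, the work surface at z = 0. Lengths are in m, angles in rad, forces in N, time in s.
With the tool pointing down it reaches from about 0.4 to 0.85 m from the base axis. Payload 10.4 kg.
Tool frame: the origin (TCP) lies at the very end of the fingers, on their centre line; the grasp point (between the pads) lies 19 mm behind it (grasp_offset is the distance from the TCP to the grasp point, in m); z points along the fingers, y is the line along which they close (so a half turn about z gives the same grasp; the last joint's range is limited). The gripper opens to 85 mm and grips with 20 to 120 N. Pads are 22 mm wide; open, the fingers measure 114 mm over their backs; the gripper's body (76 mm by 85 mm) begins 54 mm behind the grasp point. The pads swing forward as they close: fully open they stand 13 mm farther back than shut.
Start: joints at [1.126, 0.332, -0.065, 1.46, 0.022, 1.35, -0.088], TCP at [0.256, -0.57, 0.231] pointing down, gripper open.
Joint ranges: [-2.6, 2.6], [-0.5, 2.12], [-1.47, 1.34], [0.16, 2.42], [-1.27, 4.41], [0.06, 2.06], [-2.6, 2.6]. Speed limits (rad/s): [2.22, 2.22, 2.79, 2.79, 3.14, 3.14, 3.14].

## Interface

Orientations are given as a unit quaternion [x, y, z, w].
In Python, from workcell import * gives the robot as it stands.
- The arm moves only by the tool jog_arm, never from a script. Its argument "plan" is a list of rows, each a list of 3 entries, a list of its own where there are three numbers: the turn, a rotation vector about the tool's x, y, z in rad, then the shift along the tool's x, y, z in m, then the finger opening in m, from 0 to 0.0854. A call has 1 to 8 rows; each row is the pose to reach, as a shift and turn from the pose commanded when the call began, along the tool's axes at that moment; what a row does not reach only later rows make up. A row lasts 1/12 s, in which the tool goes at most 41.7 mm and 7.16 degrees, less where a joint would pass 70% of its speed; a pose out of reach is approached as far as the arm can. A call with a gripper value outside its range is refused whole. The fingers move at their own pace and stop on an object; "force" is the grip in N (left out, the last holds). Time passes only in rows, so rows that repeat a pose let the fingers close. It gives the time, the measured TCP pose, the force, the opening and the grip force at its end, in the units of the state.
- get_obs(): the state, without advancing time (a new reading comes with each control period).
- camera(name): name is "side" or "top" or "wrist"; returns a dict with "img" (420x560x3 uint8, red, green, blue), "mtx" (3x3 intrinsics, pixels), "k1" (the pictures are not rectified: a ray, as slopes to the right and down, at radius r is drawn at 1 + k1 r^2 times it, then the intrinsics apply), "extrinsics" (4x4, takes a point from camera to world coordinates). Camera axes: x right, y down, z forward; pixel columns grow to the right and rows downward; lengths in m; the calibration is good to about 2 mm. A picture is of the moment at which its call begins. There is no depth.
- hand_in(): hands the job in; it is judged then, once.
The state is a dict: "clock": time; "joint_pos": joint angles; "joint_velocities": joint speeds; "tau": joint torques, N m; "position": TCP position; "ee_rot": TCP orientation; "ft_force": force on the tool from outside, world axes, zero at the start; "torque": the same for the moment, N m; "grip_width": opening from 0.0 (shut) to 1.0 (fully open); "grasp_force": force on a finger pad.
Only numpy, scipy, OpenCV 4.12 (cv2) and the standard library are available. Lean on these libraries where they do the work, as an engineer would, in place of code of your own. Each camera call takes 0.05 s, during which the arm holds its last target. There are 200 camera calls.

## Task

Get the dial scale ready for filling: take the rubber cap off its ball and put it down on the bench, lower the weighing pan's coupler fully home onto the ball, and only then press its latch lever all the way down. With the pan locked on, stand every empty open white pot upright in it, flat on the tray inside the rim, and turn the dial's bezel so that, with everything loaded, the zero mark lies under the pointer. Leave the green bottle, the lidded tub and the spatula alone.

Things in the scene. Friction and masses are not known exactly. Their poses are not given: they have to be found in the camera images.
- scale: Dial scale, bolted down: grey housing 150 x 320 mm in plan (own x -75 to 75, y -75 to 245), 55 mm high. Origin on the bench under the load column, z up. Above it stands the load plate (120 x 120 mm, top at height 75 mm unloaded) with the ball stud in its middle; the dial lies face up at x -30, y 190 mm of this frame.
- ball (a point): Centre of the upright steel ball (40 mm in diameter, neck 13 mm thick) on the middle of the load plate, 33.5 mm above the plate's top. The plate sinks on its spring 1.5 mm per kg (stop at 12 mm). At the start the rubber cap covers the ball.
- cap: Black rubber dust cap, an upside-down cup 54 mm in outside diameter and 62 mm high, 48 mm bore, 58 mm deep, 0.07 kg. Origin: centre of its open lower rim, z up. At the start it stands over the ball on the load plate.
- pan: Loose weighing pan, 0.75 kg: bright metal tray 210 (its x) x 170 (its y) mm, floor 3 mm thick, rim 12 mm high. Origin: centre of the underside, z up. In its middle the coupler, a dark cast block 56 x 56 mm, sides along x and y, top 61 mm above the origin: grip it across y (the lever is on its +x side). Pots fit in the four corners, their centres about 67 mm off in x, 47 mm in y.
- socket (a point): Point on the coupler's axis, 33.5 mm above the pan's origin, that lies on the ball's centre when the pan is fully home. The coupler is open below: a 43 mm square socket, ceiling 55 mm above the origin. Fully home, the pan's underside lies flat on the load plate; any yaw will do.
- lever (a joint): Latch lever, rad: 0 raised (about 46 degrees up), 0.80 fully down (level). Pivots about a line along the pan's y through x 40, z 50 mm of the pan's frame, points to the pan's +x. Stiff by friction (0.3 N m, some 6 N at the pad); stays where it is left. Pressed down it drives a jaw beneath the ball and locks the pan; pressed down beforehand, the jaw keeps the ball out.
- lever_pad (a point): Middle of the upper face of the black pad (26 x 24 mm) at the lever's end, 47 mm from the pivot line along the lever and 9 mm above it; level at x = 87, z = 59 mm of the pan's frame when fully down.
- bezel (a joint): Turning bezel of the dial, a knurled ring 60 mm in diameter, 27 mm high (foot at height 56 mm, top at 83 mm) that carries the white dial face; rad, growing clockwise seen from above; 0 when the zero mark points along the scale's x; range -3.1 to 3.1, friction 0.04 N m, stays where it is left.
- dial_centre (a point): Centre of the dial, on the axis at the height of the bezel's top edge. It turns with the bezel: its x axis points at the zero mark, the broad black wedge on the face (the other marks are thin ticks; one small division = 0.16 rad = 0.2 kg).
- pointer (a joint): Angle of the dial's thin black pointer, rad, clockwise seen from above from the scale's x: 0 with nothing on the load plate, growing 0.79 rad per kg on it. The dial reads zero when joint bezel equals joint pointer. The pointer is moved by the load alone.
- pointer_tip (a point): Point on the pointer's long thin arm, 22 mm from the dial's axis.
- pot0: Empty open white ceramic grinding pot, 58 mm in outside diameter, 70 mm high, wall 6 mm, floor 8 mm, about 0.22 kg. Origin: centre of its underside, z up. Two to four such pots are present (None if absent).
- pot1: Empty open white ceramic grinding pot, 58 mm in outside diameter, 70 mm high, wall 6 mm, floor 8 mm, about 0.22 kg. Origin: centre of its underside, z up. Two to four such pots are present (None if absent).
- pot2: Empty open white ceramic grinding pot, 58 mm in outside diameter, 70 mm high, wall 6 mm, floor 8 mm, about 0.22 kg. Origin: centre of its underside, z up. Two to four such pots are present (None if absent).
- pot3: Empty open white ceramic grinding pot, 58 mm in outside diameter, 70 mm high, wall 6 mm, floor 8 mm, about 0.22 kg. Origin: centre of its underside, z up. Two to four such pots are present (None if absent).
- bottle: Bystander: green glass bottle with white screw cap, 72 mm in diameter, 170 mm high, standing; origin at the centre of its underside.
- tub: Bystander: white plastic tub with a grey lid, 78 mm in diameter, 72 mm high, standing; origin at the centre of its underside.
- spatula: Bystander: spatula 200 mm long lying on the bench; origin near its middle.
Things that resemble listed ones, but are neither listed nor needed, are in the scene too. Leave any red look-alike of the cap alone.

How it is judged:
By the outcome, as a careful person would: the job done as asked, in the order asked, and still so for the second after the job is handed in, with the robot touching nothing.
Of pot0, pot1, pot2, pot3 only 2 to 4 are there at a start; the rules pass over those that are not, and their reading is None.
At some moment in a run one of pot0, pot1, pot2, pot3 may be knocked a few centimetres aside while the robot is not near it.
It also fails if it takes over 210 s, if anything falls off the work surface, if the arm or the gripper's body presses on something with over 40 N, if the wrist force passes 120 N, or if a joint passes its speed limit or range.

## Working session

There is one attempt and no reset: what is moved stays moved. The work goes in short steps, Python scripts to look and compute and a tool call to move; the robot and the scene stay as the last step left them, time stands still between calls to the robot, and variables do not carry over. Pictures are saved under pics/ and viewed, at most 14 in all, crops included, and the job is handed in when it is done.

Besides the shell and the picture viewer there is one more tool, called after ">>>" as a command line: name --argument value ..., lists and objects as JSON in quotes. jog_arm: Moves the arm, as the interface text tells. Its arguments: {"type":"object","properties":{"plan":{"type":"array"},"force":{"type":"number"}},"required":["plan"]}

```bash
mkdir -p pics; ls
cat > h.py <<'E'
from workcell import *
import numpy as np, cv2
from scipy.spatial.transform import Rotation as R
def snap(name,fn,crop=None,scale=1):
    c=camera(name); im=c["img"][:,:,::-1]
    np.savez('pics/'+fn+'.npz',**{k:np.array(v) for k,v in c.items()})
    if crop: x0,y0,x1,y1=crop; im=im[y0:y1,x0:x1]
    im=cv2.resize(np.ascontiguousarray(im),None,fx=scale,fy=scale,interpolation=cv2.INTER_CUBIC)
    cv2.imwrite('pics/'+fn+'.png',im); return c
def load(fn): return dict(np.load('pics/'+fn+'.npz'))
def ray(c,u,v):
    K=np.array(c["mtx"]);k=float(c["k1"])
    d=np.array([(u-K[0,2])/K[0,0],(v-K[1,2])/K[1,1]]);s=d.copy()
    for _ in range(20): s=d/(1+k*(s@s))
    E=np.array(c["extrinsics"]); return E[:3,3],E[:3,:3]@np.array([s[0],s[1],1])
def at(c,u,v,z):
    o,d=ray(c,u,v); return o+d*(z-o[2])/d[2]
def proj(c,p):
    E=np.array(c["extrinsics"]);q=E[:3,:3].T@(np.array(p)-E[:3,3]);s=q[:2]/q[2]
    s=s*(1+float(c["k1"])*(s@s));K=np.array(c["mtx"]);return np.array([K[0,0]*s[0]+K[0,2],K[1,1]*s[1]+K[1,2]])
def tri(c1,p1,c2,p2):
    o1,d1=ray(c1,*p1);o2,d2=ray(c2,*p2)
    t=np.linalg.lstsq(np.c_[d1,-d2],o2-o1,rcond=None)[0]
    a,b=o1+t[0]*d1,o2+t[1]*d2; return (a+b)/2,np.linalg.norm(a-b)
def delta(p,yaw=None):
    """shift in tool axes from the current pose to world TCP p; also tool state"""
    o=get_obs();r=R.from_quat(o["ee_rot"]);return r.inv().apply(np.array(p)-o["position"])
E
python3 - <<'E'
from h import *
o=get_obs();print(o)
for n in("top","side"):
    c=snap(n,n+"0",scale=1.4); print(n,np.round(c["mtx"],1).tolist(),c["k1"],np.round(c["extrinsics"],3).tolist())
E
```

```text
pics
{'clock': 0.0, 'joint_pos': array([ 1.12642684,  0.33285739, -0.06470807,  1.46098388,  0.02160589,
        1.34990556, -0.08846156]), 'joint_velocities': array([ 0.00022308, -0.00013772, -0.00109649,  0.0013581 , -0.00094348,
        0.00069236,  0.00022733]), 'tau': array([-4.99262333e-04, -6.25463533e+01,  4.89635125e-02, -3.91604733e+01,
        1.63373176e-02,  9.87318519e-03,  5.68073324e-05]), 'position': array([ 0.25569371, -0.56986848,  0.23050469]), 'ee_rot': array([ 9.77838589e-01,  2.09358929e-01, -1.88172111e-04, -7.04465279e-04]), 'ft_force': array([-0.10022228,  0.02469145,  0.358119  ]), 'torque': array([-0.04870842,  0.02089386,  0.03225475]), 'grasp_force': 0.0, 'grip_width': 0.9999140199435983}
top [[442.2, 0.0, 273.6], [0.0, 442.2, 209.7], [0.0, 0.0, 1.0]] -0.04280198528973783 [[0.015, -0.984, 0.179, 0.367], [-1.0, -0.017, -0.008, -0.04], [0.011, -0.178, -0.984, 1.298], [0.0, 0.0, 0.0, 1.0]]
side [[464.2, 0.0, 272.3], [0.0, 464.2, 208.7], [0.0, 0.0, 1.0]] -0.12176749956108683 [[-0.995, -0.069, 0.069, 0.502], [-0.097, 0.603, -0.792, 1.053], [0.013, -0.795, -0.606, 0.918], [0.0, 0.0, 0.0, 1.0]]
```

View pics/top0.png

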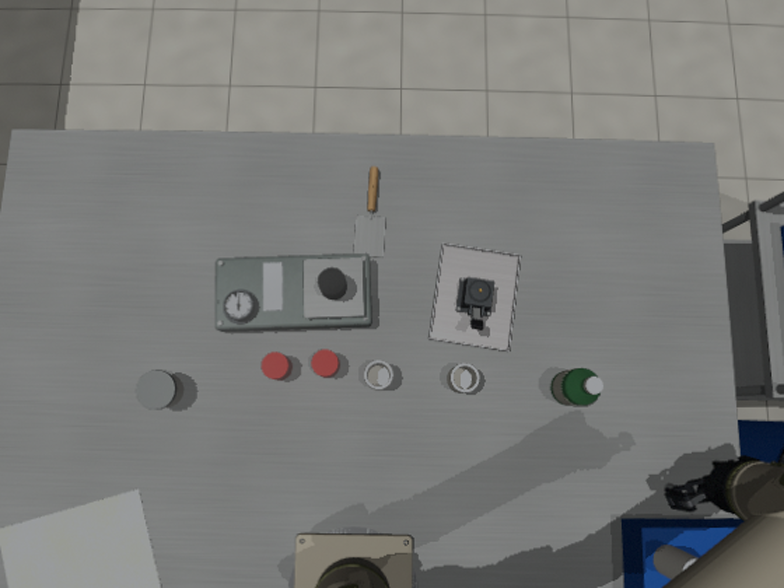

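View pics/side0.png

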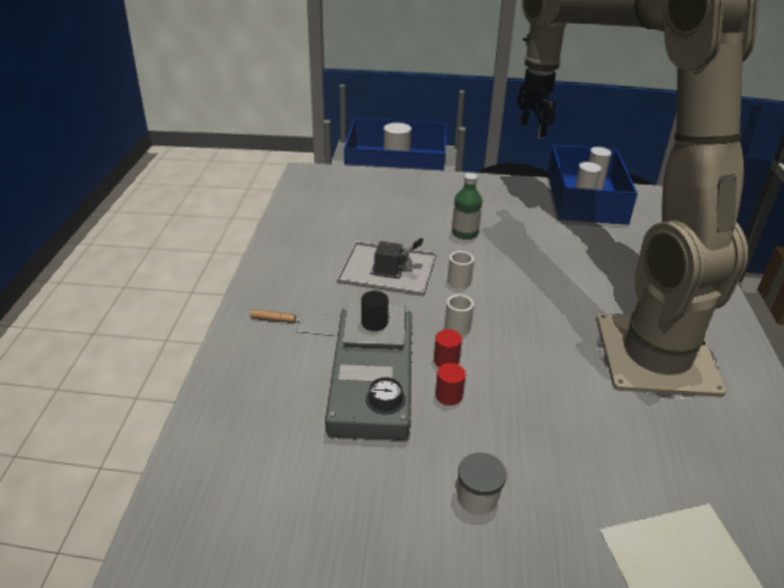

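Side view: black cap at (375,310), the scale with the dial at (385,392), and the pan with its lever at (400,262). Two open white pots are at (460,318) and (460,270). Candidates for the cap in the top view: black (332,284), red look-alikes (277,366) and (325,363). I choose the black one on the load plate. Candidates for pots in the top view: (379,375) and (464,378) are open white, the tub is (157,390), and there are cylinders in the blue bins at side (590,180) and (397,137). I'll check those in a crop.

Run:
```python
from h import *
t=load("top0");s=load("side0")
a=t["img"][170:300,140:390,::-1];b=s["img"][85:165,360:470,::-1]
a=cv2.resize(a,None,fx=3,fy=3,interpolation=2);b=cv2.resize(b,None,fx=2.4,fy=2.4,interpolation=2)
b2=cv2.resize(t["img"][360:420,430:560,::-1],None,fx=2.4,fy=2.4,interpolation=2)
out=np.zeros((590,750,3),np.uint8);out[:390]=a;out[392:392+b.shape[0],:b.shape[1]]=b;out[392:392+b2.shape[0],300:300+b2.shape[1]]=b2
cv2.imwrite('pics/crop1.png',out)
f=lambda u,v,z:np.round(at(t,u/1.4,v/1.4,z),3)
print('cap top',f(332,284,.137),'plate corners',[f(*p,.075) for p in((303,261),(364,260),(365,318),(306,319))])
print('dial',f(239,305,.083),'pots',f(379,375,.07),f(464,378,.07))
print('pan corners',[f(*p,.012) for p in((443,244),(521,256),(510,351),(429,340))],'coupler',f(479,291,.061),'pad',f(477,323,.09))
print('bin',f(622,520,0.0),'bottle',f(575,387,0.),'tub',f(157,390,.07),'red',f(277,366,.06),f(325,363,.06))
print('bin side',[np.round(at(s,u/1.4,v/1.4,0),3) for u,v in((565,218),(632,218))],'house',[f(*p,.055) for p in((216,260),(370,254),(371,326),(218,330))])
```

```text
cap top [0.595 0.048 0.137] plate corners [array([0.653, 0.113, 0.075]), array([ 0.658, -0.01 ,  0.075]), array([ 0.539, -0.015,  0.075]), array([0.535, 0.103, 0.075])]
dial [0.56  0.236 0.083] pots [ 0.427 -0.044  0.07 ] [ 0.424 -0.212  0.07 ]
pan corners [array([ 0.711, -0.177,  0.012]), array([ 0.688, -0.345,  0.012]), array([ 0.483, -0.317,  0.012]), array([ 0.504, -0.148,  0.012])] coupler [ 0.6   -0.245  0.061] pad [ 0.531 -0.236  0.09 ]
bin [ 0.144 -0.543  0.   ] bottle [ 0.411 -0.455  0.   ] tub [0.39  0.391 0.07 ] red [0.442 0.159 0.06 ] [0.449 0.063 0.06 ]
bin side [array([ 0.128, -0.547,  0.   ]), array([-0.067, -0.574,  0.   ])] house [array([0.657, 0.295, 0.055]), array([ 0.675, -0.022,  0.055]), array([ 0.526, -0.027,  0.055]), array([0.512, 0.282, 0.055])]
```

View pics/crop1.png

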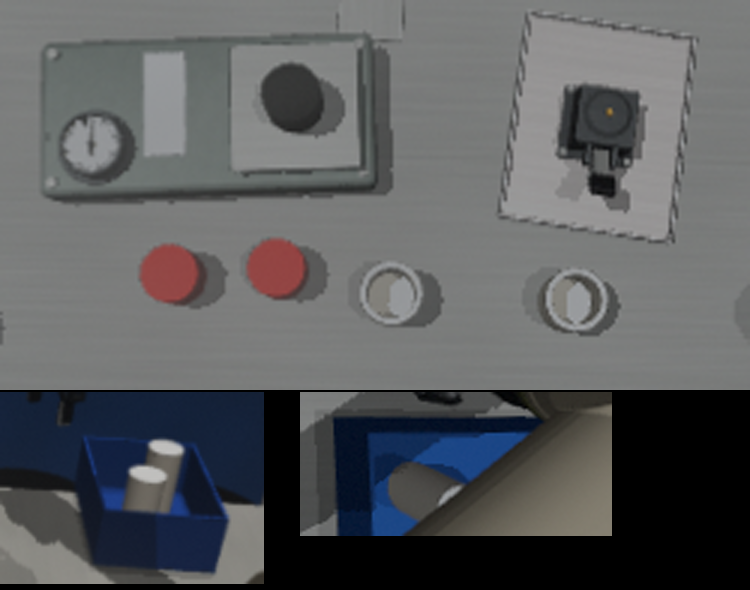

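The crop shows two open white pots, at top (379,375) and (464,378). The cylinders in the bins are solid tall look-alikes off the bench area. The pan lever is raised and points towards the robot. Now computing the first move.

```bash
cat >> h.py <<'E'
def go(p,ang):
    """row entries (turn, shift) to world TCP p, tool pointing down with its x at world angle ang (mod pi)"""
    o=get_obs();r=R.from_quat(o["ee_rot"])
    best=None
    for a in(ang,ang+np.pi):
        t=R.from_matrix(np.c_[[np.cos(a),np.sin(a),0],[np.sin(a),-np.cos(a),0],[0,0,-1]])
        v=(r.inv()*t).as_rotvec()
        if best is None or np.linalg.norm(v)<np.linalg.norm(best): best=v
    s=r.inv().apply(np.array(p)-o["position"])
    print('turn',np.round(best,3).tolist(),'shift',np.round(s,4).tolist(),'j7',round(o["joint_pos"][6],2),'pos',np.round(o["position"],4),'f',np.round(o["ft_force"],1))
E
python3 - <<'E'
from h import *
t=load("top0");s=load("side0")
for n,a,b in(('cap top',(332,283),(375,296)),('pot rim a',(379,374),(460,304)),('pot b',(464,377),(460,259)),('dial',(239,304),(386,389))):
    p,e=tri(t,np.array(a)/1.4,s,np.array(b)/1.4);print(n,np.round(p,4),round(e,4))
go([.595,.048,.26],0)
E
```

```text
cap top [0.599  0.0483 0.1384] 0.0052
pot rim a [ 0.4289 -0.0444  0.0617] 0.0008
pot b [ 0.4272 -0.2133  0.0627] 0.0028
dial [0.562  0.2374 0.0775] 0.001
turn [-0.001, 0.0, 0.422] shift [0.5625, -0.4249, -0.0289] j7 -0.09 pos [ 0.2558 -0.5699  0.2306] f [0.2 0.9 0.2]
```

>>> jog_arm --plan '[[[0,0,0],[0.26,-0.2,-0.03],0.085],[[0,0,0],[0.26,-0.2,-0.03],0.085],[[0,0,0],[0.26,-0.2,-0.03],0.085],[[0,0,0],[0.26,-0.2,-0.03],0.085],[[0,0,0],[0.26,-0.2,-0.03],0.085],[[0,0,0],[0.26,-0.2,-0.03],0.085],[[0,0,0],[0.26,-0.2,-0.03],0.085],[[0,0,0],[0.26,-0.2,-0.03],0.085]]'

```text
clock: 0.77
position: [0.4119, -0.2787, 0.2615]
ee_rot: [0.978, 0.21, -0.0, 0.0]
ft_force: [0.9, -0.5, -0.5]
grip_width: 0.994
grasp_force: 0.0
```

>>> jog_arm --plan '[[[0,0,0.42],[0.3,-0.225,0],0.085],[[0,0,0.42],[0.3,-0.225,0],0.085],[[0,0,0.42],[0.3,-0.225,0],0.085],[[0,0,0.42],[0.3,-0.225,0],0.085],[[0,0,0.42],[0.3,-0.225,0],0.085],[[0,0,0.42],[0.3,-0.225,0],0.085],[[0,0,0.42],[0.3,-0.225,0],0.085],[[0,0,0.42],[0.3,-0.225,0],0.085]]'

```text
clock: 1.43
position: [0.5653, -0.0024, 0.2612]
ee_rot: [1.0, 0.001, -0.0, 0.0]
ft_force: [1.2, -1.0, -0.2]
grip_width: 0.994
grasp_force: 0.0
```

Run:
```python
from h import *
go([.597,.048,.26],0)
c=snap("wrist","w1",scale=1.4)
print(proj(c,[.597,.048,.137])*1.4)
```

```text
turn [0.0, 0.0, 0.001] shift [0.0318, -0.0503, 0.0012] j7 -1.74 pos [ 0.5653 -0.0024  0.2612] f [ 1.2 -1.  -0.2]
[306.67298544 230.49610381]
```

View pics/w1.png

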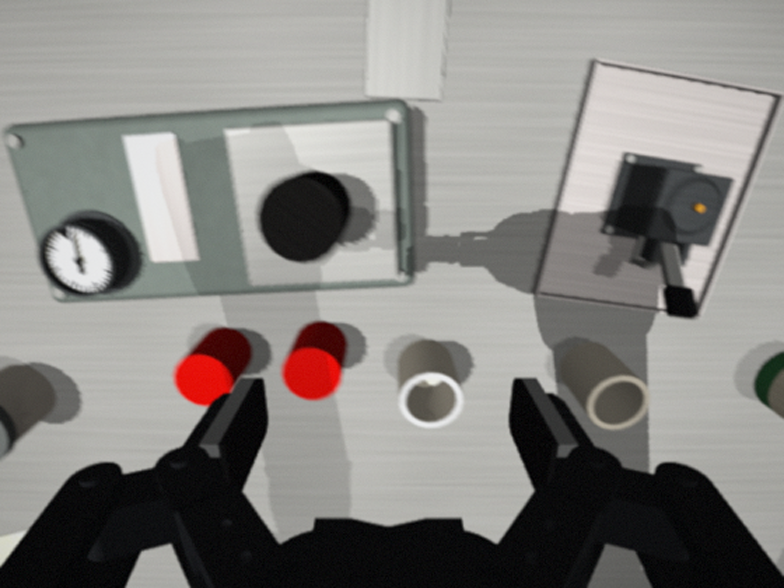

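The wrist view shows the cap top at (300,222), pan at (660,190), both pots at (430,400) and (617,402), and the dial at (80,258).

Run:
```python
from h import *
c=load("w1")
f=lambda u,v,z:np.round(at(c,u/1.4,v/1.4,z),4)
print('cap',f(299,221,.137),'dial',f(80,260,.083),'pots',f(431,400,.07),f(618,402,.07),'pan',f(700,209,.061),'coupler corners',[f(*p,.061) for p in((665,169),(731,178),(712,245),(647,235))],'plate',[f(*p,.075) for p in((225,130),(391,121),(398,280),(250,286))])
go(list(f(299,221,.137)[:2])+[.11],0)
```

```text
cap [0.6029 0.0524 0.137 ] dial [0.5638 0.2363 0.083 ] pots [ 0.4306 -0.0414  0.07  ] [ 0.4277 -0.2112  0.07  ] pan [ 0.6003 -0.2519  0.061 ] coupler corners [array([ 0.6308, -0.2169,  0.061 ]), array([ 0.6247, -0.2713,  0.061 ]), array([ 0.571 , -0.2689,  0.061 ]), array([ 0.579 , -0.2127,  0.061 ])] plate [array([0.6578, 0.1142, 0.075 ]), array([ 0.6634, -0.0048,  0.075 ]), array([ 0.545 , -0.0107,  0.075 ]), array([0.5399, 0.108 , 0.075 ])]
turn [-0.005, -0.001, 0.01] shift [0.0361, -0.0445, 0.1511] j7 -1.74 pos [0.5671 0.0068 0.2608] f [-3.5  7.2 -0.9]
```

>>> jog_arm --plan '[[[0,0,0],[0.035,-0.043,0],0.085],[[0,0,0],[0.035,-0.043,0.03],0.085],[[0,0,0],[0.035,-0.043,0.065],0.085],[[0,0,0],[0.035,-0.043,0.1],0.085],[[0,0,0],[0.035,-0.043,0.13],0.085],[[0,0,0],[0.035,-0.043,0.161],0.085],[[0,0,0],[0.035,-0.043,0.161],0.085],[[0,0,0],[0.035,-0.043,0.161],0.085]]'

```text
clock: 2.15
position: [0.5987, 0.0388, 0.0994]
ee_rot: [1.0, 0.001, -0.002, -0.0]
ft_force: [0.0, -0.8, 0.8]
grip_width: 0.998
grasp_force: 0.0
```

>>> jog_arm --plan '[[[0,0,0],[0,0,0],0.04],[[0,0,0],[0,0,0],0.04],[[0,0,0],[0,0,0],0.04],[[0,0,0],[0,0,0],0.04],[[0,0,0],[0,0,0],0.04],[[0,0,0],[0,0,0],0.04]]' --force 30

```text
clock: 2.65
position: [0.6013, 0.0471, 0.105]
ee_rot: [1.0, 0.004, 0.003, -0.004]
ft_force: [-4.3, 18.9, 13.7]
grip_width: 0.632
grasp_force: 30.4
```

>>> jog_arm --plan '[[[0,0,0],[0,-0.008,-0.02],0.04],[[0,0,0],[0,-0.008,-0.045],0.04],[[0,0,0],[0,-0.008,-0.075],0.04],[[0,0,0],[0,-0.008,-0.105],0.04],[[0,0,0],[0,-0.008,-0.13],0.04],[[0,0,0],[0,-0.008,-0.13],0.04]]'

```text
clock: 3.15
position: [0.6024, 0.0478, 0.2386]
ee_rot: [1.0, 0.001, 0.006, -0.0]
ft_force: [0.4, 0.4, 1.2]
grip_width: 0.626
grasp_force: 32.5
```

Run:
```python
from h import *
go([.60,.40,.235],0)
c=snap("side","s1",crop=(200,100,420,330),scale=2.4)
```

```text
turn [-0.0, -0.011, 0.002] shift [-0.0018, -0.3522, 0.0038] j7 -1.85 pos [0.6024 0.0478 0.2386] f [0.4 0.4 1.2]
```

View pics/s1.png

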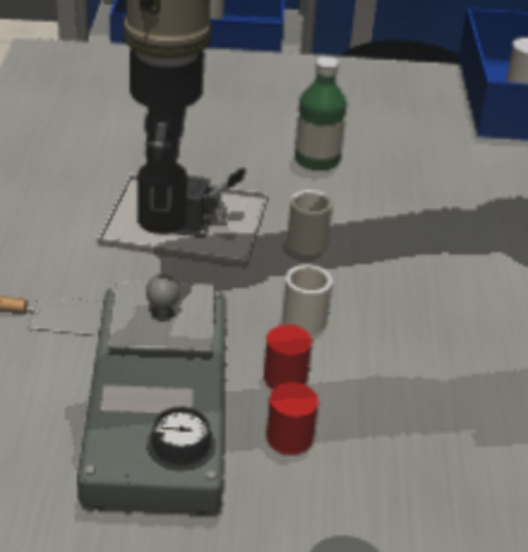

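The crop shows the cap held in the gripper at (162,195) and the ball bare at (163,291). Setting the cap down at the far left of the scale.

>>> jog_arm --plan '[[[0,0,0],[0,-0.33,0],0.04],[[0,0,0],[0,-0.33,0],0.04],[[0,0,0],[0,-0.33,0],0.04],[[0,0,0],[0,-0.33,0],0.04],[[0,0,0],[0,-0.33,0],0.04],[[0,0,0],[0,-0.33,0],0.04],[[0,0,0],[0,-0.33,0],0.04],[[0,0,0],[0,-0.33,0],0.04]]'

```text
clock: 3.87
position: [0.5985, 0.3793, 0.2307]
ee_rot: [1.0, 0.001, 0.0, -0.0]
ft_force: [-0.1, -0.1, 0.3]
grip_width: 0.631
grasp_force: 32.5
```

>>> jog_arm --plan '[[[0,0,0],[0,-0.02,0.03],0.04],[[0,0,0],[0,-0.02,0.07],0.04],[[0,0,0],[0,-0.02,0.11],0.04],[[0,0,0],[0,-0.02,0.15],0.04],[[0,0,0],[0,-0.02,0.18],0.04],[[0,0,0],[0,-0.02,0.195],0.04],[[0,0,0],[0,-0.02,0.2],0.04],[[0,0,0],[0,-0.02,0.2],0.04]]'

```text
clock: 4.53
position: [0.5993, 0.3965, 0.031]
ee_rot: [1.0, 0.001, 0.0, 0.0]
ft_force: [0.5, 0.8, 0.2]
grip_width: 0.629
grasp_force: 34.6
```

>>> jog_arm --plan '[[[0,0,0],[0,0,0.002],0.04],[[0,0,0],[0,0,0.002],0.085],[[0,0,0],[0,0,0.002],0.085],[[0,0,0],[0,0,0.002],0.085],[[0,0,0],[0,0,0.002],0.085],[[0,0,0],[0,0,-0.03],0.085],[[0,0,0],[0,0,-0.07],0.085],[[0,0,0],[0,0,-0.11],0.085]]'

```text
clock: 5.2
position: [0.5984, 0.3965, 0.1408]
ee_rot: [1.0, 0.001, -0.001, 0.001]
ft_force: [0.9, -0.3, 0.4]
grip_width: 0.996
grasp_force: 0.0
```

>>> jog_arm --plan '[[[0,0,0],[0,0,-0.12],0.085],[[0,0,0],[0,0.04,-0.12],0.085],[[0,0,0],[0,0.3,-0.12],0.085],[[0,0,0],[0,0.3,-0.12],0.085],[[0,0,0],[0,0.3,-0.12],0.085],[[0,0,0],[0,0.3,-0.12],0.085],[[0,0,0],[0,0.3,-0.12],0.085],[[0,0,0],[0,0.3,-0.12],0.085]]'

```text
clock: 5.87
position: [0.5992, 0.1287, 0.2559]
ee_rot: [1.0, 0.001, 0.0, 0.0]
ft_force: [0.5, -0.4, -0.1]
grip_width: 0.997
grasp_force: 0.0
```

Run:
```python
from h import *
c=load("s1");print('ball side',at(c,267.9,221.2,.1085))
go([.60,-.245,.25],-.139)
t=snap("top","t2");s=snap("side","s2")
a=t["img"][120:300,60:400,::-1];b=s["img"][130:400,180:420,::-1]
out=np.zeros((590,800,3),np.uint8)
a=cv2.resize(a,None,fx=1.5,fy=1.5);out[:a.shape[0],:a.shape[1]]=a
b=cv2.resize(b,(280,315));out[275:590,:280]=b
cv2.imwrite('pics/m2.png',out)
```

```text
ball side [0.60071728 0.05311858 0.1085    ]
turn [0.0, -0.001, 0.141] shift [0.0002, 0.3737, 0.006] j7 -2.0 pos [0.5992 0.1287 0.2559] f [ 0.5 -0.4 -0.1]
```

View pics/m2.png

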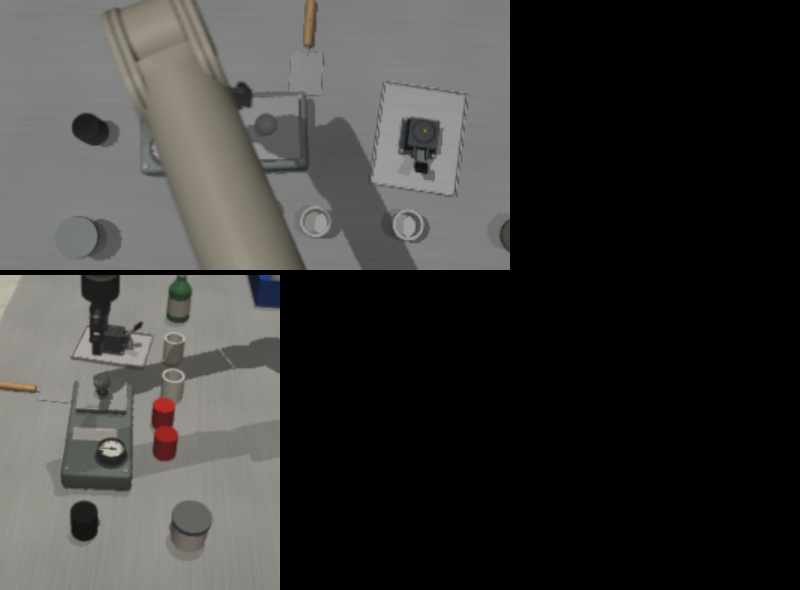

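The cap stands upright on the bench at (90,130), the ball is bare at (265,125), and the pots are unchanged. Now over the pan for a close look.

>>> jog_arm --plan '[[[0,0,0.14],[0,0.33,0],0.085],[[0,0,0.14],[0,0.33,0],0.085],[[0,0,0.14],[0,0.33,0],0.085],[[0,0,0.14],[0,0.33,0],0.085],[[0,0,0.14],[0,0.33,0],0.085],[[0,0,0.14],[0,0.33,0],0.085],[[0,0,0.14],[0,0.33,0],0.085],[[0,0,0.14],[0,0.33,0],0.085]]'

```text
clock: 6.63
position: [0.5997, -0.202, 0.2557]
ee_rot: [0.998, -0.069, 0.0, 0.0]
ft_force: [0.5, 0.4, -0.1]
grip_width: 0.995
grasp_force: 0.0
```

>>> jog_arm --plan '[[[0,0,0],[0,0,0],0.085],[[0,0,0],[0,0,0],0.085]]'

```text
clock: 6.8
position: [0.5995, -0.2023, 0.255]
ee_rot: [0.997, -0.071, -0.0, 0.0]
ft_force: [-0.1, 0.5, -0.2]
grip_width: 0.995
grasp_force: 0.0
```

Run:
```python
from h import *
t=load("t2");print('ball top',at(t,60+265/1.5,120+125/1.5,.1085))
go([.60,-.247,.25],-.139)
c=snap("wrist","w2",scale=1.4)
```

```text
ball top [0.5989462  0.05184639 0.1085    ]
turn [0.001, 0.0, -0.004] shift [0.0068, 0.0442, 0.005] j7 -1.57 pos [ 0.5995 -0.2023  0.255 ] f [-0.1  0.5 -0.2]
```

View pics/w2.png

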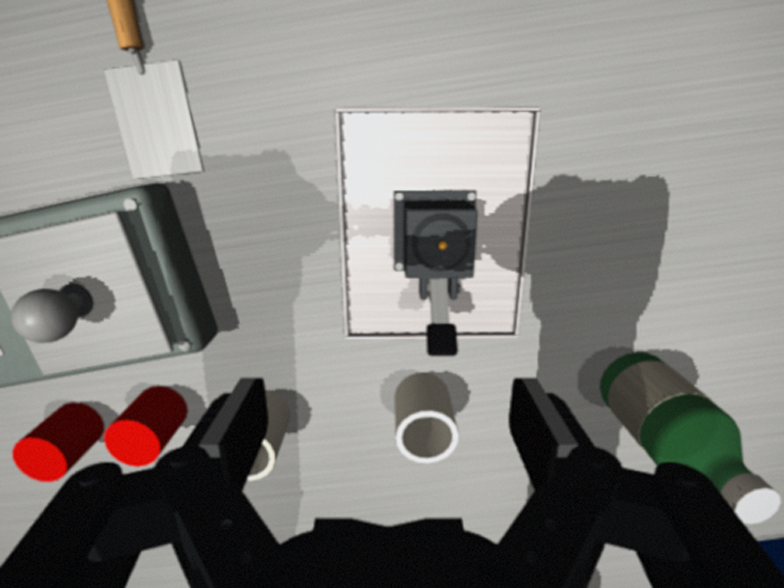

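The pan is squarely aligned with the tool. The coupler top centre is at (442,243), the lever at (440,320), and the ball at (45,315).

Run:
```python
from h import *
c=load("w2")
f=lambda u,v,z:np.round(at(c,u/1.4,v/1.4,z),4)
print('coupler',f(442,244,.061),[f(*p,.061) for p in((404,205),(475,203),(474,277),(406,278))])
print('pan corners',[f(*p,.012) for p in((336,109),(540,109),(518,334),(347,336))],'ball',f(45,315,.1085))
print('tub?');go([.60,-.247,.038],-.143)
```

```text
coupler [ 0.6004 -0.2463  0.061 ] [array([ 0.6351, -0.2205,  0.061 ]), array([ 0.6289, -0.2748,  0.061 ]), array([ 0.5694, -0.2693,  0.061 ]), array([ 0.5765, -0.2144,  0.061 ])]
pan corners [array([ 0.7143, -0.1761,  0.012 ]), array([ 0.6906, -0.3434,  0.012 ]), array([ 0.4883, -0.3155,  0.012 ]), array([ 0.5103, -0.1495,  0.012 ])] ball [0.6014 0.0512 0.1085]
tub?
turn [-0.0, 0.0, 0.003] shift [0.0066, 0.047, 0.2172] j7 -1.57 pos [ 0.6    -0.1996  0.2552] f [0.3 1.1 0.3]
```

>>> jog_arm --plan '[[[0,0,0],[0.007,0.03,0],0.085],[[0,0,0],[0.007,0.046,0.03],0.085],[[0,0,0],[0.007,0.046,0.07],0.085],[[0,0,0],[0.007,0.046,0.11],0.085],[[0,0,0],[0.007,0.046,0.15],0.085],[[0,0,0],[0.007,0.046,0.19],0.085],[[0,0,0],[0.007,0.046,0.215],0.085],[[0,0,0],[0.007,0.046,0.224],0.085]]'

```text
clock: 7.52
position: [0.5987, -0.2427, 0.027]
ee_rot: [0.998, -0.068, -0.003, -0.001]
ft_force: [-0.1, 0.0, -0.6]
grip_width: 0.997
grasp_force: 0.0
```

>>> jog_arm --plan '[[[0,0,0],[0,0,0],0.04],[[0,0,0],[0,0,0],0.04],[[0,0,0],[0,0,0],0.04],[[0,0,0],[0,0,0],0.04],[[0,0,0],[0,0,0],0.04],[[0,0,0],[0,0,0],0.04]]' --force 80

```text
clock: 8.02
position: [0.6026, -0.2456, 0.0343]
ee_rot: [0.998, -0.069, 0.002, 0.0]
ft_force: [-1.0, 2.1, 8.3]
grip_width: 0.637
grasp_force: 89.2
```

>>> jog_arm --plan '[[[0,0,0],[0,0,-0.02],0.04],[[0,0,0],[0,0,-0.04],0.04],[[0,0,0],[0,0,-0.065],0.04],[[0,0,0],[0,0,-0.095],0.04],[[0,0,0],[0,0,-0.125],0.04],[[0,0,0],[0,0,-0.155],0.04],[[0,0,0],[0,0,-0.17],0.04],[[0,0,0],[0,0,-0.17],0.04]]'

```text
clock: 8.68
position: [0.6024, -0.2463, 0.2063]
ee_rot: [0.998, -0.069, 0.003, 0.001]
ft_force: [0.7, 0.6, -5.5]
grip_width: 0.64
grasp_force: 88.1
```

Run:
```python
from h import *
go([.601,.052,.20],-.143)
```

```text
turn [0.002, -0.007, 0.005] shift [-0.0425, -0.2953, 0.0055] j7 -1.51 pos [ 0.6024 -0.2463  0.2063] f [ 0.7  0.6 -5.5]
```

Run:
```python
from h import *
t=snap("top","t3");s=snap("side","s3")
pt=proj(t,[.600,.052,.1085]);ps=proj(s,[.600,.052,.1085]);o=get_obs();P=o["position"];print(pt,ps,P)
pp=proj(t,[P[0],P[1],.19]);pq=proj(s,[P[0],P[1],.19]);print(pp,pq)
def cr(c,p,h,n):
    x,y=int(p[0])-h,int(p[1])-h;print(x,y);return cv2.resize(c["img"][y:y+2*h,x:x+2*h,::-1],(n,n),interpolation=2)
out=np.hstack([np.vstack([cr(t,pt,25,300),cr(s,ps,25,300)]),np.vstack([cr(t,pp,60,300),cr(s,pq,60,300)])])
cv2.imwrite('pics/m3.png',out)
```

```text
[236.62225753 202.95482251] [268.19851046 220.9674057 ] [ 0.60039502 -0.24585432  0.20098676]
[350.55870371 198.66224751] [277.97875112 142.80122594]
211 177
243 195
290 138
217 82
```

View pics/m3.png

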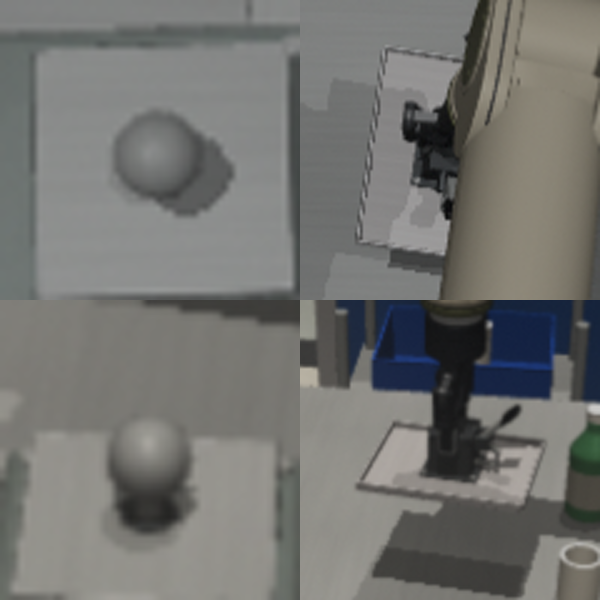

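Top crop: ball centre at (156,154). Side crop: ball centre at (149,455), and the held pan's corners at (394,424), (546,440), (525,508), (359,489), level in the grip.

Run:
```python
from h import *
t=load("t3");s=load("s3")
P=np.array([.60039502,-.24585432,.20098676])
for zz in(.176,.179):
    q=np.array([at(s,217+(u-300+.5)/2.5-.5,82+(v-300+.5)/2.5-.5,zz) for u,v in((394,424),(546,440),(525,508),(359,489))])
    m=q.mean(0);print(np.round(q,4).tolist(),'mean',m,'edges',[round(np.linalg.norm(q[i]-q[i-1]),4) for i in range(4)],'rel',m-P)
b,e=tri(t,(236.58,202.25),s,(267.4,220.4));print('ball',b,e)
go([.601,.052,.20],-.143)
```

```text
[[0.6888, -0.3403, 0.176], [0.4828, -0.3206, 0.176], [0.5043, -0.1461, 0.176], [0.7099, -0.1662, 0.176]] mean [ 0.59644941 -0.24331062  0.176     ] edges [np.float64(0.1754), np.float64(0.207), np.float64(0.1758), np.float64(0.2066)] rel [-0.00394561  0.0025437  -0.02498676]
[[0.6881, -0.3347, 0.179], [0.4828, -0.315, 0.179], [0.5043, -0.1413, 0.179], [0.7091, -0.1613, 0.179]] mean [ 0.59606888 -0.23807331  0.179     ] edges [np.float64(0.1747), np.float64(0.2062), np.float64(0.1751), np.float64(0.2058)] rel [-0.00432614  0.00778101 -0.02198676]
ball [0.60193612 0.05202648 0.11026637] 0.0006287831190844843
turn [0.0, 0.0, 0.005] shift [-0.0404, -0.2951, 0.0009] j7 -1.51 pos [ 0.6004 -0.2459  0.201 ] f [-0.2 -0.3 -8.2]
```

>>> jog_arm --plan '[[[0,0,0],[-0.019,-0.148,0],0.04],[[0,0,0],[-0.038,-0.295,0],0.04],[[0,0,0],[-0.038,-0.295,0],0.04],[[0,0,0],[-0.038,-0.295,0],0.04],[[0,0,0],[-0.038,-0.295,0],0.04],[[0,0,0],[-0.038,-0.295,0],0.04],[[0,0,0],[-0.038,-0.295,0],0.04],[[0,0,0],[-0.038,-0.295,0],0.04]]'

```text
clock: 9.45
position: [0.6013, 0.0621, 0.1995]
ee_rot: [0.998, -0.064, -0.002, -0.003]
ft_force: [-1.9, 3.1, -7.0]
grip_width: 0.638
grasp_force: 88.5
```

>>> jog_arm --plan '[[[0,0,0],[0,0,0],0.04],[[0,0,0],[0,0,0],0.04],[[0,0,0],[0,0,0],0.04]]'

```text
clock: 9.7
position: [0.6032, 0.0499, 0.1998]
ee_rot: [0.998, -0.07, -0.001, 0.001]
ft_force: [-0.8, 0.3, -7.2]
grip_width: 0.636
grasp_force: 88.5
```

Run:
```python
from h import *
go([.605,.052,.20],-.143)
s=snap("side","s4",crop=(205,130,335,240),scale=5.4)
```

```text
turn [0.001, 0.002, 0.003] shift [0.0015, -0.0023, -0.0003] j7 -2.01 pos [0.6032 0.0499 0.1998] f [-0.8  0.3 -7.2]
```

View pics/s4.png

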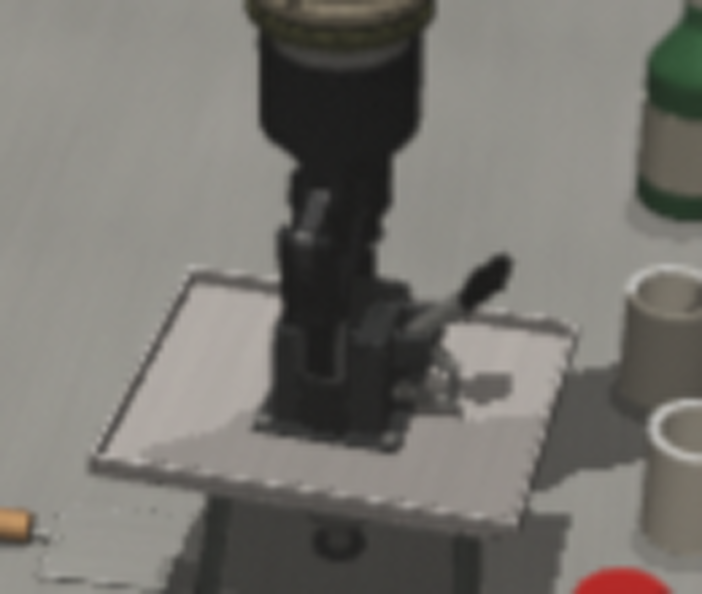

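Pan corners (rim top) at (194,272), (577,330), (519,526), (93,461); the ball neck is just visible below the pan at (340,545).

Run:
```python
from h import *
s=load("s4");o=get_obs()
f=lambda u,v,z:at(s,205+(u+.5)/5.4-.5,130+(v+.5)/5.4-.5,z)
for zz in(.174,.178):
    q=np.array([f(u,v,zz) for u,v in((194,272),(577,330),(519,526),(93,461))]);m=q.mean(0)
    print(np.round(q,4).tolist(),'mean',m.round(4),'edges',[round(np.linalg.norm(q[i]-q[i-1]),4) for i in range(4)],'yaw',np.arctan2(*(q[0]-q[1])[[1,0]]))
print('ball side-only at known z',at(s,267.4,220.4,.1085),o["position"],R.from_quat(o["ee_rot"]).as_rotvec())
```

```text
[[0.6907, -0.0449, 0.174], [0.486, -0.0148, 0.174], [0.5082, 0.1478, 0.174], [0.7143, 0.122, 0.174]] mean [0.5998 0.0525 0.174 ] edges [np.float64(0.1685), np.float64(0.2069), np.float64(0.164), np.float64(0.2077)] yaw -0.1462561921314512
[[0.6897, -0.039, 0.178], [0.4861, -0.009, 0.178], [0.5082, 0.1526, 0.178], [0.7132, 0.127, 0.178]] mean [0.5993 0.0579 0.178 ] edges [np.float64(0.1676), np.float64(0.2058), np.float64(0.1631), np.float64(0.2066)] yaw -0.1462561921314516
ball side-only at known z [0.60247021 0.04974794 0.1085    ] [0.60338787 0.04967564 0.20013788] [ 3.13284000e+00 -2.20260364e-01 -2.70123921e-03]
```

>>> jog_arm --plan '[[[0,0,0],[0.003,-0.002,0],0.04],[[0,0,0],[0.003,-0.002,0.01],0.04],[[0,0,0],[0.003,-0.002,0.02],0.04],[[0,0,0],[0.003,-0.002,0.03],0.04],[[0,0,0],[0.003,-0.002,0.04],0.04],[[0,0,0],[0.003,-0.002,0.045],0.04],[[0,0,0],[0.003,-0.002,0.05],0.04],[[0,0,0],[0.003,-0.002,0.05],0.04]]'

```text
clock: 10.42
position: [0.6064, 0.053, 0.15]
ee_rot: [0.998, -0.069, -0.001, 0.0]
ft_force: [-0.1, 0.1, -7.3]
grip_width: 0.641
grasp_force: 88.5
```

>>> jog_arm --plan '[[[0,0,0],[0,0,0.008],0.04],[[0,0,0],[0,0,0.016],0.04],[[0,0,0],[0,0,0.024],0.04],[[0,0,0],[0,0,0.03],0.04],[[0,0,0],[0,0,0.034],0.04],[[0,0,0],[0,0,0.037],0.04],[[0,0,0],[0,0,0.04],0.04],[[0,0,0],[0,0,0.04],0.04]]'

```text
clock: 11.08
position: [0.6058, 0.0521, 0.1108]
ee_rot: [0.998, -0.069, -0.001, 0.001]
ft_force: [-7.2, -4.7, -3.7]
grip_width: 0.637
grasp_force: 89.2
```

>>> jog_arm --plan '[[[0,0,0],[0,0,0.003],0.04],[[0,0,0],[0,0,0.005],0.04],[[0,0,0],[0,0,0.007],0.04],[[0,0,0],[0,0,0.007],0.04]]'

```text
clock: 11.42
position: [0.6058, 0.0522, 0.1056]
ee_rot: [0.998, -0.069, -0.001, 0.001]
ft_force: [-17.9, -6.2, 16.9]
grip_width: 0.641
grasp_force: 91.4
```

>>> jog_arm --plan '[[[0,0,0],[-0.003,0.001,0],0.04],[[0,0,0],[-0.003,0.001,0],0.085],[[0,0,0],[-0.003,0.001,0],0.085],[[0,0,0],[-0.003,0.001,0],0.085],[[0,0,0],[-0.003,0.001,0],0.085],[[0,0,0],[-0.003,0.001,-0.03],0.085],[[0,0,0],[-0.003,0.001,-0.07],0.085],[[0,0,0],[-0.003,0.001,-0.11],0.085]]'

```text
clock: 12.08
position: [0.6032, 0.0528, 0.2149]
ee_rot: [0.998, -0.069, -0.001, -0.0]
ft_force: [0.8, 0.9, 0.4]
grip_width: 0.998
grasp_force: 0.0
```

>>> jog_arm --plan '[[[0,0,0],[-0.02,-0.02,-0.04],0.02],[[0,0,0],[-0.04,-0.02,-0.05],0.0],[[0,0,0],[-0.05,-0.02,-0.05],0.0],[[0,0,0],[-0.05,-0.02,-0.05],0.0],[[0,0,0],[-0.05,-0.02,-0.05],0.0],[[0,0,0],[-0.05,-0.02,-0.05],0.0]]'

```text
clock: 12.58
position: [0.5573, 0.0782, 0.263]
ee_rot: [0.998, -0.07, -0.001, 0.0]
ft_force: [0.6, -0.0, 0.4]
grip_width: 0.14
grasp_force: 0.0
```

Run:
```python
from h import *
w=snap("wrist","w5");s=snap("side","s5")
out=np.hstack([w["img"][:,:,::-1],cv2.resize(s["img"][160:300,200:300,::-1],(230,322)) [:420] if 0 else np.vstack([cv2.resize(s["img"][170:320,200:330,::-1],(240,277),interpolation=2),np.zeros((143,240,3),np.uint8)])])
cv2.imwrite('pics/m5.png',out);go([.53,.06,.26],-.143)
```

```text
turn [0.0, 0.002, 0.004] shift [-0.0245, 0.0221, 0.0031] j7 -2.03 pos [0.5574 0.0785 0.263 ] f [-0.6  0.6  0.4]
```

View pics/m5.png

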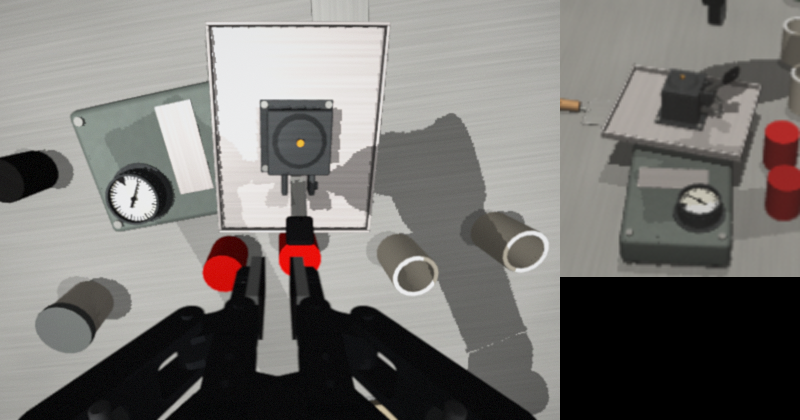

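The pan sits on the ball, with the coupler mark at (300,143), rim corners (207,23), (389,23), (370,230), (220,230) and the lever pad at (299,230). Checking its height from the apparent size.

Run:
```python
from h import *
w=load("w5")
for z in(.086,.096):
    q=np.array([at(w,u,v,z) for u,v in((207,22.5),(389,23),(370,230),(220,230))])
    print(z,'mean',q.mean(0).round(4),'edges 170/210',[round(np.linalg.norm(q[i]-q[i-1]),4) for i in (1,2,3,0)])
print('dot',at(w,300,143,.135))
q=at(w,299,217,.16);print('pad at .16',q, 'pad at .17',at(w,299,217,.17))
th=np.pi-.143; c=np.array([.602,.052]); ux=np.array([np.cos(th),np.sin(th)])
for a,b in((0.80,'down'),(0,'up')):
    ang=0.8-a; r=.04+.047*np.cos(ang)-.009*np.sin(ang); z=.05+.047*np.sin(ang)+.009*np.cos(ang)
    print(b,c+r*ux,.0739+z, proj(w,[*(c+r*ux),.0739+z]))
go([*(c+.068*ux),.19],-.143)
```

```text
0.086 mean [0.6038 0.0512 0.086 ] edges 170/210 [np.float64(0.1666), np.float64(0.2057), np.float64(0.1687), np.float64(0.2056)]
0.096 mean [0.605  0.0517 0.096 ] edges 170/210 [np.float64(0.1614), np.float64(0.1993), np.float64(0.1634), np.float64(0.1992)]
dot [0.60373555 0.05121234 0.135     ]
pad at .16 [0.54559054 0.06062535 0.16      ] pad at .17 [0.5494703  0.06085678 0.17      ]
down [0.51588802 0.06439864] 0.1329 [296.7771547  236.00848609]
up [0.53638761 0.06144705] 0.16388609665640205 [299.60899636 228.80536587]
turn [0.0, 0.002, 0.004] shift [-0.02, 0.0197, 0.0731] j7 -2.03 pos [0.5574 0.0785 0.263 ] f [-0.6  0.6  0.4]
```

>>> jog_arm --plan '[[[0,0,0],[-0.012,0.02,0],0.0],[[0,0,0],[-0.023,0.02,0.02],0.0],[[0,0,0],[-0.023,0.02,0.05],0.0],[[0,0,0],[-0.023,0.02,0.075],0.0],[[0,0,0],[-0.023,0.02,0.088],0.0],[[0,0,0],[-0.023,0.02,0.088],0.0]]'

```text
clock: 13.18
position: [0.5302, 0.0619, 0.1728]
ee_rot: [0.998, -0.069, -0.003, 0.0]
ft_force: [-0.3, -1.2, 0.5]
grip_width: -0.003
grasp_force: 0.0
```

>>> jog_arm --plan '[[[0,0,0],[-0.002,0,0.01],0.0],[[0,0,0],[-0.005,0,0.017],0.0],[[0,0,0],[-0.008,0,0.024],0.0],[[0,0,0],[-0.011,0,0.031],0.0],[[0,0,0],[-0.013,0,0.037],0.0],[[0,0,0],[-0.014,0,0.042],0.0],[[0,0,0],[-0.015,0,0.046],0.0],[[0,0,0],[-0.015,0,0.046],0.0]]'

```text
clock: 13.85
position: [0.5173, 0.0651, 0.1313]
ee_rot: [0.998, -0.069, 0.0, -0.0]
ft_force: [-4.4, 0.4, 9.5]
grip_width: 0.002
grasp_force: 4.6
```

>>> jog_arm --plan '[[[0,0,0],[0,0,0.002],0.0],[[0,0,0],[0,0,0.004],0.0],[[0,0,0],[0,0,0.006],0.0],[[0,0,0],[0,0,0.007],0.0],[[0,0,0],[0,0,0.007],0.0]]'

```text
clock: 14.27
position: [0.5173, 0.0653, 0.1268]
ee_rot: [0.998, -0.069, 0.001, 0.0]
ft_force: [-19.0, -1.2, 34.6]
grip_width: 0.004
grasp_force: 17.3
```

>>> jog_arm --plan '[[[0,0,0],[0,0,-0.03],0.0],[[0,0,0],[0,0,-0.07],0.0],[[0,0,-0.12],[0,0,-0.11],0.085],[[0,0,-0.7],[-0.03,0.03,-0.14],0.085],[[0,0,-0.7],[-0.04,0.05,-0.14],0.085],[[0,0,-0.7],[-0.05,0.07,-0.14],0.085],[[0,0,-0.7],[-0.06,0.09,-0.14],0.085],[[0,0,-0.7],[-0.07,0.11,-0.14],0.085]]'

```text
clock: 14.93
position: [0.432, -0.0356, 0.2645]
ee_rot: [0.96, 0.28, 0.001, 0.001]
ft_force: [-0.0, -0.4, -1.0]
grip_width: 0.848
grasp_force: 0.0
```

>>> jog_arm --plan '[[[0,0,-0.87],[0,0,0],0.085],[[0,0,-0.87],[0,0,0],0.085],[[0,0,-0.87],[0,0,0],0.085],[[0,0,-0.87],[0,0,0],0.085],[[0,0,-0.87],[0,0,0],0.085],[[0,0,-0.87],[0,0,0],0.085],[[0,0,-0.87],[0,0,0],0.085],[[0,0,-0.87],[0,0,0],0.085]]'

```text
clock: 15.6
position: [0.4327, -0.0346, 0.2641]
ee_rot: [0.753, 0.659, 0.0, 0.0]
ft_force: [-0.5, -0.5, -0.6]
grip_width: 0.993
grasp_force: 0.0
```

Run:
```python
from h import *
go([.429,-.043,.26],1.428)
w=snap("wrist","w6");s=snap("side","s6");t=snap("top","t6")
out=np.hstack([cv2.resize(w["img"][:,:,::-1],(440,330)),cv2.resize(s["img"][130:330,190:350,::-1],(264,330),interpolation=2)])
o2=np.zeros((260,704,3),np.uint8);o2[:,:420]=cv2.resize(t["img"][150:300,140:382,::-1],(420,260),interpolation=2)
cv2.imwrite('pics/m6.png',np.vstack([out,o2]))
```

```text
turn [0.001, -0.0, 0.01] shift [-0.0088, -0.0026, 0.0041] j7 -0.11 pos [ 0.4327 -0.0346  0.2641] f [-0.5 -0.5 -0.6]
```

View pics/m6.png

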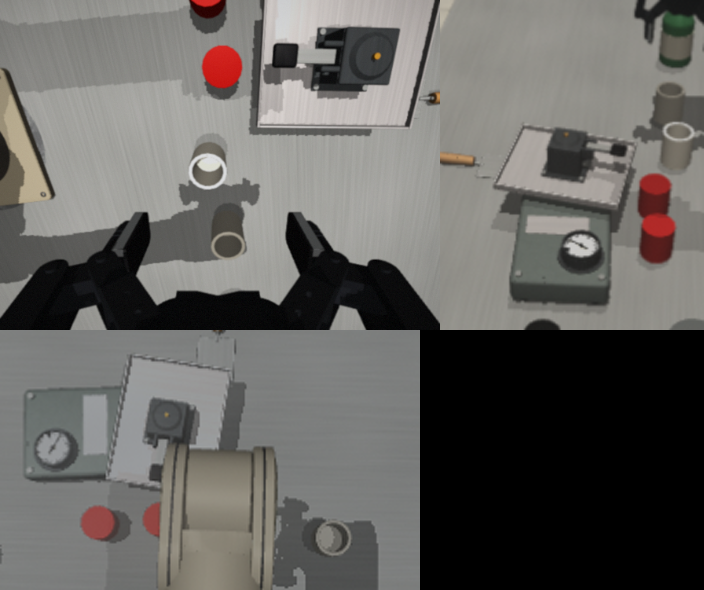

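The lever is level (side view at (610,150)). In the wrist view the pot rims are at (208,171) and (229,245).

Run:
```python
from h import *
w=load("w6");k=560/440
print(at(w,208*k,171*k,.07),at(w,229*k,245*k,.07))
t=load("t6");print('top b',at(t,140+332*242/420,150+(537-330)*150/260,.07))
go([.429,-.043,.26],1.428)
```

```text
[ 0.41235058 -0.07630665  0.07      ] [ 0.4277079 -0.2115446  0.07     ]
top b [ 0.42511928 -0.2117843   0.07      ]
turn [0.001, -0.0, -0.0] shift [-0.0088, -0.0023, 0.0037] j7 -0.12 pos [ 0.4325 -0.0346  0.2637] f [ 0.   1.2 -0.5]
```

Pot A has been knocked aside to (0.412, -0.076). Going to its new place.

>>> jog_arm --plan '[[[0,0,0],[-0.03,-0.014,0],0.085],[[0,0,0],[-0.044,-0.014,0.02],0.085],[[0,0,0],[-0.044,-0.014,0.06],0.085],[[0,0,0],[-0.044,-0.014,0.1],0.085],[[0,0,0],[-0.044,-0.014,0.14],0.085],[[0,0,0],[-0.044,-0.014,0.14],0.085],[[0,0,0],[-0.044,-0.014,0.14],0.085]]'

```text
clock: 16.33
position: [0.4114, -0.076, 0.1231]
ee_rot: [0.755, 0.656, -0.001, -0.001]
ft_force: [1.1, 0.8, 1.4]
grip_width: 0.993
grasp_force: 0.0
```

Run:
```python
from h import *
w=camera("wrist");im=w["img"];print(proj(w,[.4124,-.0763,.07]))
g=(im.min(2)>150).astype(np.uint8)
n,l,st,ce=cv2.connectedComponentsWithStats(g)
for i in range(1,n):
    if st[i,4]>150 and ce[i][1]>150: print(st[i],ce[i],at(w,st[i,0]+st[i,2]/2-.5,st[i,1]+st[i,3]/2-.5,.07))
go([.4124,-.0763,.036],1.428)
```

```text
[279.54561269 231.04133143]
[    0   115   560   272 79279] [263.44657475 231.77401329] [ 0.4103094  -0.09103722  0.07      ]
turn [0.001, -0.0, 0.002] shift [-0.0001, -0.0006, 0.0889] j7 -0.06 pos [ 0.413  -0.0763  0.1249] f [-0.2  0.2  1.2]
```

>>> jog_arm --plan '[[[0,0,0],[0,0,0.03],0.085],[[0,0,0],[0,0,0.06],0.085],[[0,0,0],[0,0,0.086],0.085],[[0,0,0],[0,0,0.086],0.085],[[0,0,0],[0,0,0.086],0.04],[[0,0,0],[0,0,0.086],0.04],[[0,0,0],[0,0,0.086],0.04],[[0,0,0],[0,0,0.086],0.04]]' --force 35

```text
clock: 17.05
position: [0.4142, -0.0767, 0.0403]
ee_rot: [0.755, 0.656, 0.001, 0.002]
ft_force: [-3.7, 1.4, 12.2]
grip_width: 0.673
grasp_force: 35.0
```

>>> jog_arm --plan '[[[0,0,0],[0,0,0],0.04],[[0,0,0],[0,0,0],0.04]]'

```text
clock: 17.22
position: [0.4142, -0.0767, 0.0403]
ee_rot: [0.755, 0.656, 0.001, 0.002]
ft_force: [-3.7, 1.6, 12.3]
grip_width: 0.672
grasp_force: 35.0
```

Run:
```python
from h import *
s=snap("side","s7");w=snap("wrist","w7")
out=np.hstack([cv2.resize(w["img"][:,:,::-1],(440,330)),cv2.resize(s["img"][110:230,260:380,::-1],(330,330),interpolation=2)])
cv2.imwrite('pics/m7.png',out);go([.4124,-.0763,.036],1.428)
```

```text
turn [0.004, 0.001, 0.003] shift [0.0001, -0.0018, 0.0043] j7 -0.13 pos [ 0.4142 -0.0767  0.0403] f [-3.7  1.  12.3]
```

View pics/m7.png

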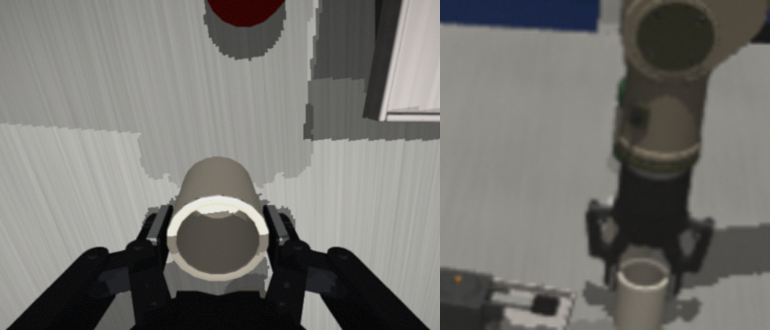

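Run:
```python
from h import *
w=load("w7");k=560/440
p=at(w,217*k,238.5*k,.07);o=get_obs();r=R.from_quat(o["ee_rot"])
print(p,'pot rel TCP in tool axes',r.inv().apply(p-o["position"]))
go([.6626,-.0045,.22],1.428)
```

```text
[ 0.41340323 -0.07521209  0.07      ] pot rel TCP in tool axes [ 0.00130646 -0.00086597 -0.02967078]
turn [0.004, 0.001, 0.003] shift [0.1059, 0.2367, -0.1788] j7 -0.13 pos [ 0.4142 -0.0767  0.0403] f [-3.7  1.  12.3]
```

>>> jog_arm --plan '[[[0,0,0],[0,0,-0.03],0.04],[[0,0,0],[0,0,-0.07],0.04],[[0,0,0],[0,0,-0.11],0.04],[[0,0,0],[0,0,-0.15],0.04],[[0,0,0],[0,0,-0.185],0.04],[[0,0,0],[0,0.02,-0.185],0.04],[[0,0,0],[0,0.05,-0.185],0.04],[[0,0,0],[0,0.05,-0.185],0.04]]'

```text
clock: 17.98
position: [0.4656, -0.0838, 0.2249]
ee_rot: [0.755, 0.656, 0.002, 0.002]
ft_force: [-1.3, 0.6, -2.4]
grip_width: 0.676
grasp_force: 39.8
```

Run:
```python
from h import *
go([.6626,-.0045,.22],1.428)
```

```text
turn [0.005, -0.0, 0.003] shift [0.1059, 0.184, 0.0059] j7 -0.06 pos [ 0.4656 -0.0838  0.2249] f [-1.3  0.6 -2.4]
```

>>> jog_arm --plan '[[[0,0,0],[0.02,0.035,0],0.04],[[0,0,0],[0.04,0.07,0],0.04],[[0,0,0],[0.06,0.105,0],0.04],[[0,0,0],[0.08,0.14,0],0.04],[[0,0,0],[0.095,0.17,0],0.04],[[0,0,0],[0.105,0.185,0],0.04],[[0,0,0],[0.105,0.185,0],0.04],[[0,0,0],[0.105,0.185,0],0.04]]'

```text
clock: 18.65
position: [0.6599, -0.0041, 0.2235]
ee_rot: [0.754, 0.657, 0.0, -0.0]
ft_force: [-0.1, -0.9, -1.8]
grip_width: 0.67
grasp_force: 40.0
```

Run:
```python
from h import *
go([.6624,-.0058,.117],1.428)
w=snap("wrist","w8",scale=1);s=snap("side","s8");print(s["img"].shape)
```

```text
turn [0.001, -0.001, 0.005] shift [-0.0014, 0.0026, 0.1065] j7 -0.33 pos [ 0.6599 -0.0041  0.2235] f [-0.1 -0.9 -1.8]
(420, 560, 3)
```

View pics/w8.png

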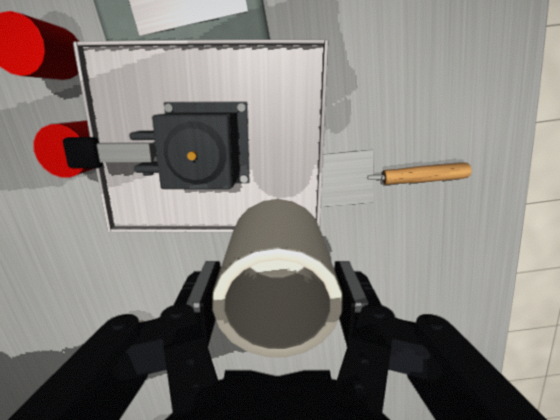

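The pot is held upright above the pan's far-right corner. Pan rim corners are at (76,42), (326,41), (317,230), (112,228), and the lever is level at (80,152).

Run:
```python
from h import *
w=load("w8")
q=np.array([at(w,u,v,.086) for u,v in((76,42),(326,41),(317,230),(112,228))]);m=q.mean(0)
print(q.round(4).tolist(),m.round(4),[round(np.linalg.norm(q[i]-q[i-1]),4) for i in range(4)])
d=(q[0]+q[3]-q[1]-q[2])[:2];th=np.arctan2(d[1],d[0]);print('pan yaw',th,'vs',np.pi-.143)
ux=np.array([np.cos(th),np.sin(th)]);uy=np.array([-ux[1],ux[0]])
for a,b in((-.067,.047),(.067,-.047)): print(a,b,m[:2]+a*ux+b*uy)
```

```text
[[0.5139, 0.1496, 0.086], [0.7171, 0.1205, 0.086], [0.6935, -0.0445, 0.086], [0.4933, -0.0145, 0.086]] [0.6045 0.0528 0.086 ] [np.float64(0.1654), np.float64(0.2052), np.float64(0.1667), np.float64(0.2025)]
pan yaw 2.9963104445901196 vs 2.9985926535897933
-0.067 0.047 [ 0.66395263 -0.0034473 ]
0.067 -0.047 [0.54497284 0.10896182]
```

>>> jog_arm --plan '[[[0,0,0],[-0.001,0.004,0],0.04],[[0,0,0],[-0.001,0.004,0.02],0.04],[[0,0,0],[-0.001,0.004,0.045],0.04],[[0,0,0],[-0.001,0.004,0.07],0.04],[[0,0,0],[-0.001,0.004,0.085],0.04],[[0,0,0],[-0.001,0.004,0.095],0.04],[[0,0,0],[-0.001,0.004,0.102],0.04],[[0,0,0],[-0.001,0.004,0.104],0.04]]'

```text
clock: 19.42
position: [0.6631, -0.0069, 0.1181]
ee_rot: [0.755, 0.656, -0.0, 0.0]
ft_force: [-0.3, -0.3, -1.7]
grip_width: 0.675
grasp_force: 39.9
```

>>> jog_arm --plan '[[[0,0,0],[0,0,0.002],0.04],[[0,0,0],[0,0,0.004],0.04],[[0,0,0],[0,0,0.004],0.04]]'

```text
clock: 19.67
position: [0.6638, -0.0066, 0.1161]
ee_rot: [0.755, 0.656, 0.0, 0.001]
ft_force: [-5.1, -1.3, 7.1]
grip_width: 0.669
grasp_force: 40.7
```

Touchdown. Release and rise.

>>> jog_arm --plan '[[[0,0,0],[0,0,0],0.075],[[0,0,0],[0,0,0],0.075],[[0,0,0],[0,0,0],0.075],[[0,0,0],[0,0,0],0.075],[[0,0,0],[0,0,-0.02],0.075],[[0,0,0],[0,0,-0.05],0.075],[[0,0,0],[0,0,-0.09],0.085],[[0,0,0],[0,0,-0.13],0.085]]'

```text
clock: 20.33
position: [0.6628, -0.0064, 0.2454]
ee_rot: [0.754, 0.656, -0.0, -0.0]
ft_force: [1.1, -0.3, -0.0]
grip_width: 0.994
grasp_force: 0.0
```

```bash
python3 - <<'E'
from h import *
w=snap("wrist","w9");im=w["img"]
print(proj(w,[.6632,-.004,.148]))
def ring(c,p,z,rad=.026,n=72,span=.03):
    """fit the rim ring centre near p: brightness of rim minus inside, on a grid"""
    g=cv2.cvtColor(c["img"],cv2.COLOR_RGB2GRAY).astype(np.float32);best=(-1e9,0)
    a=np.linspace(0,2*np.pi,n)
    for dx in np.arange(-span,span+.001,.002):
        for dy in np.arange(-span,span+.001,.002):
            s=0
            for r,wt in((.026,1),(.020,-.5),(.0325,-.5)):
                q=[proj(c,[p[0]+dx+r*np.cos(t),p[1]+dy+r*np.sin(t),z]) for t in a[::3]]
                q=np.array(q,np.float32);s+=wt*cv2.remap(g,q[None,:,0],q[None,:,1],1).mean()
            if s>best[0]: best=(s,(p[0]+dx,p[1]+dy))
    return best
print('placed',ring(w,(.6632,-.004),.147))
t=snap("top","t9");print('top: placed',ring(t,(.6632,-.004),.147),'b',ring(t,(.4265,-.2117),.07))
go([.4265,-.2117,.2],1.428)
E
sed -n '/^def ring/,/return best/p' /dev/null
```

```text
[277.92815137 206.69929038]
placed (np.float32(96.59225), (np.float64(0.6632), np.float64(-0.007999999999999976)))
top: placed (np.float32(0.98337936), (np.float64(0.6472), np.float64(0.02200000000000005))) b (np.float32(36.613815), (np.float64(0.4245), np.float64(-0.21369999999999997)))
turn [0.011, -0.002, 0.004] shift [-0.2373, -0.2094, 0.0496] j7 -0.33 pos [ 0.6662 -0.0058  0.2524] f [ 0.8 -0.1  0.3]
```

>>> jog_arm --plan '[[[0,0,0],[-0.237,-0.207,0.02],0.085],[[0,0,0],[-0.237,-0.207,0.02],0.085],[[0,0,0],[-0.237,-0.207,0.02],0.085],[[0,0,0],[-0.237,-0.207,0.02],0.085],[[0,0,0],[-0.237,-0.207,0.02],0.085],[[0,0,0],[-0.237,-0.207,0.02],0.085],[[0,0,0],[-0.237,-0.207,0.02],0.085],[[0,0,0],[-0.237,-0.207,0.02],0.085]]'

```text
clock: 21.1
position: [0.4221, -0.2156, 0.2242]
ee_rot: [0.756, 0.655, -0.001, 0.0]
ft_force: [0.3, -0.1, -0.2]
grip_width: 0.995
grasp_force: 0.0
```

>>> jog_arm --plan '[[[0,0,0],[0,0,0.02],0.085],[[0,0,0],[0,0,0.04],0.085],[[0,0,0],[0,0,0.06],0.085],[[0,0,0],[0,0,0.06],0.085],[[0,0,0],[0,0,0.06],0.085]]'

```text
clock: 21.52
position: [0.4252, -0.2122, 0.1642]
ee_rot: [0.754, 0.656, -0.0, -0.001]
ft_force: [0.4, 0.2, 0.9]
grip_width: 0.998
grasp_force: 0.0
```

```bash
cat >> h.py <<'E'
def ring(c,p,z,n=24,span=.03):
    """rim-ring centre near p at height z: rim brightness against inside and outside, over a grid"""
    g=cv2.cvtColor(c["img"],cv2.COLOR_RGB2GRAY).astype(np.float32);best=(-1e9,0)
    a=np.linspace(0,2*np.pi,n,endpoint=False)
    for dx in np.arange(-span,span+.001,.002):
        for dy in np.arange(-span,span+.001,.002):
            s=0
            for r,wt in((.026,1),(.020,-.5),(.0325,-.5)):
                q=np.array([proj(c,[p[0]+dx+r*np.cos(t),p[1]+dy+r*np.sin(t),z]) for t in a],np.float32)
                s+=wt*cv2.remap(g,q[None,:,0],q[None,:,1],1).mean()
            if s>best[0]: best=(s,(p[0]+dx,p[1]+dy))
    return best
E
python3 - <<'E'
from h import *
w=snap("wrist","w10");b=ring(w,(.4265,-.2117),.07,span=.04);print(b)
go([*b[1],.036],1.428)
E
```

```text
(np.float32(90.23994), (np.float64(0.42650000000000005), np.float64(-0.21369999999999997)))
turn [0.001, 0.0, 0.004] shift [-0.0012, 0.0007, 0.1292] j7 0.21 pos [ 0.4259 -0.2124  0.1652] f [0.7 0.2 0.3]
```

>>> jog_arm --plan '[[[0,0,0],[-0.001,0.001,0.03],0.085],[[0,0,0],[-0.001,0.001,0.065],0.085],[[0,0,0],[-0.001,0.001,0.1],0.085],[[0,0,0],[-0.001,0.001,0.126],0.085],[[0,0,0],[-0.001,0.001,0.126],0.085],[[0,0,0],[-0.001,0.001,0.126],0.04],[[0,0,0],[-0.001,0.001,0.126],0.04],[[0,0,0],[-0.001,0.001,0.126],0.04]]' --force 35

```text
clock: 22.23
position: [0.4281, -0.2143, 0.0412]
ee_rot: [0.755, 0.656, 0.001, 0.002]
ft_force: [-2.0, 1.4, 4.0]
grip_width: 0.671
grasp_force: 36.5
```

>>> jog_arm --plan '[[[0,0,0],[0,0,0],0.04],[[0,0,0],[0,0,0],0.04],[[0,0,0],[0,0,0],0.04]]'

```text
clock: 22.48
position: [0.4281, -0.2144, 0.0412]
ee_rot: [0.755, 0.656, 0.001, 0.002]
ft_force: [-1.3, 0.6, 4.9]
grip_width: 0.669
grasp_force: 36.6
```

Run:
```python
from h import *
o=get_obs();w=snap("wrist","w11");b=ring(w,o["position"][:2],.07,span=.012);print(b,R.from_quat(o["ee_rot"]).inv().apply(np.array([*b[1],.07])-o["position"]))
go([.544,.107,.22],1.428)
```

```text
(np.float32(100.11575), (np.float64(0.42808981193641354), np.float64(-0.21235860779302765))) [ 0.00193243 -0.00016434 -0.02879963]
turn [0.004, 0.002, 0.004] shift [0.334, 0.0709, -0.1791] j7 0.14 pos [ 0.4281 -0.2144  0.0412] f [-0.9  1.6  4.9]
```

>>> jog_arm --plan '[[[0,0,0],[0,0,-0.03],0.04],[[0,0,0],[0,0,-0.07],0.04],[[0,0,0],[0,0,-0.11],0.04],[[0,0,0],[0,0,-0.15],0.04],[[0,0,0],[0,0,-0.185],0.04],[[0,0,0],[0,0,-0.195],0.04],[[0,0,0],[0,0,-0.195],0.04]]'

```text
clock: 23.12
position: [0.4282, -0.2142, 0.2384]
ee_rot: [0.754, 0.656, 0.001, 0.004]
ft_force: [0.4, 0.8, -1.9]
grip_width: 0.667
grasp_force: 39.1
```

Run:
```python
from h import *
go([.544,.107,.235],1.428)
```

```text
turn [0.008, 0.003, 0.004] shift [0.3342, 0.0702, 0.0028] j7 0.23 pos [ 0.4282 -0.2142  0.2384] f [ 0.4  0.8 -1.9]
```

>>> jog_arm --plan '[[[0,0,0],[0.035,0.008,0],0.04],[[0,0,0],[0.07,0.015,0],0.04],[[0,0,0],[0.11,0.023,0],0.04],[[0,0,0],[0.15,0.031,0],0.04],[[0,0,0],[0.19,0.04,0],0.04],[[0,0,0],[0.23,0.048,0],0.04],[[0,0,0],[0.26,0.055,0],0.04],[[0,0,0],[0.29,0.062,0],0.04]]'

```text
clock: 23.78
position: [0.5276, 0.0673, 0.2324]
ee_rot: [0.754, 0.657, -0.0, -0.0]
ft_force: [1.1, 0.2, -2.2]
grip_width: 0.668
grasp_force: 39.0
```

>>> jog_arm --plan '[[[0,0,0],[0.03,0.006,0],0.04],[[0,0,0],[0.042,0.008,0],0.04],[[0,0,0],[0.042,0.008,0],0.04],[[0,0,0],[0.042,0.008,0],0.04]]'

```text
clock: 24.12
position: [0.541, 0.106, 0.2322]
ee_rot: [0.754, 0.657, -0.001, -0.001]
ft_force: [0.1, -0.8, -2.4]
grip_width: 0.67
grasp_force: 39.0
```

Run:
```python
from h import *
go([.5442,.1051,.118],1.428)
w=snap("wrist","w12");print(ring(w,(.544,.107),get_obs()["position"][2]+.029,span=.012))
```

```text
turn [-0.002, 0.0, 0.006] shift [-0.0004, 0.0035, 0.1142] j7 -0.52 pos [0.541  0.106  0.2322] f [ 0.1 -0.8 -2.4]
(np.float32(96.35632), (np.float64(0.542), np.float64(0.107)))
```

>>> jog_arm --plan '[[[0,0,0],[0,0.003,0.01],0.04],[[0,0,0],[0,0.003,0.035],0.04],[[0,0,0],[0,0.003,0.06],0.04],[[0,0,0],[0,0.003,0.085],0.04],[[0,0,0],[0,0.003,0.1],0.04],[[0,0,0],[0,0.003,0.11],0.04],[[0,0,0],[0,0.003,0.115],0.04],[[0,0,0],[0,0.003,0.117],0.04]]'

```text
clock: 24.83
position: [0.5441, 0.104, 0.1162]
ee_rot: [0.755, 0.656, -0.001, -0.0]
ft_force: [-6.0, -2.4, 9.9]
grip_width: 0.668
grasp_force: 40.0
```

>>> jog_arm --plan '[[[0,0,0],[0,0,-0.001],0.075],[[0,0,0],[0,0,-0.001],0.075],[[0,0,0],[0,0,-0.001],0.075],[[0,0,0],[0,0,-0.001],0.075],[[0,0,0],[0,0,-0.02],0.075],[[0,0,0],[0,0,-0.05],0.075],[[0,0,0],[0,0,-0.09],0.085],[[0,0,0],[0,0,-0.13],0.085]]'

```text
clock: 25.5
position: [0.5441, 0.1051, 0.2478]
ee_rot: [0.754, 0.656, -0.0, -0.0]
ft_force: [0.3, 0.3, -0.3]
grip_width: 0.994
grasp_force: 0.0
```

Run:
```python
from h import *
w=snap("wrist","w13");print(ring(w,(.544,.107),.147,span=.014))
go([.562,.170,.2],1.428)
```

```text
(np.float32(108.683426), (np.float64(0.544), np.float64(0.105)))
turn [0.01, -0.003, 0.004] shift [0.065, 0.0053, 0.0569] j7 -0.52 pos [0.5472 0.1063 0.2567] f [1.9 0.3 6.7]
```

Run:
```python
from h import *
w=load("w13");print('dial px wrist',proj(w,[.562,.237,.08]),'cam',w["extrinsics"][:3,3])
t=snap("top","t13");s=snap("side","s13");print(proj(t,[.562,.237,.08]),proj(s,[.562,.237,.08]))
def rect(c,ctr,z=.081,half=.034,n=300):
    xs=np.linspace(half,-half,n)
    m=np.array([[proj(c,[ctr[0]+a,ctr[1]+b,z]) for b in xs] for a in xs],np.float32)
    return cv2.remap(np.ascontiguousarray(c["img"][:,:,::-1]),m[...,0],m[...,1],cv2.INTER_CUBIC)
ims=[rect(c,(.562,.237)) for c in(w,t,s)]
cv2.imwrite('pics/dial.png',np.hstack(ims))
# dark outer ring -> centroid of bright face
for im in ims:
    g=cv2.cvtColor(im,cv2.COLOR_BGR2GRAY);b=(g>150).astype(np.uint8);n,l,st,ce=cv2.connectedComponentsWithStats(b);i=1+np.argmax(st[1:,4]);print(st[i],ce[i])
```

```text
dial px wrist [277.11385066  44.7520054 ] cam [0.55547297 0.18879189 0.39054775]
[170.64510939 217.17116959] [275.55160514 276.9830844 ]
[   33    35   226   234 36433] [146.92748333 154.6255318 ]
[27 31  3  5 14] [28.07142857 32.85714286]
[   27    45   197   198 24204] [120.80325566 151.55668485]
```

View pics/dial.png

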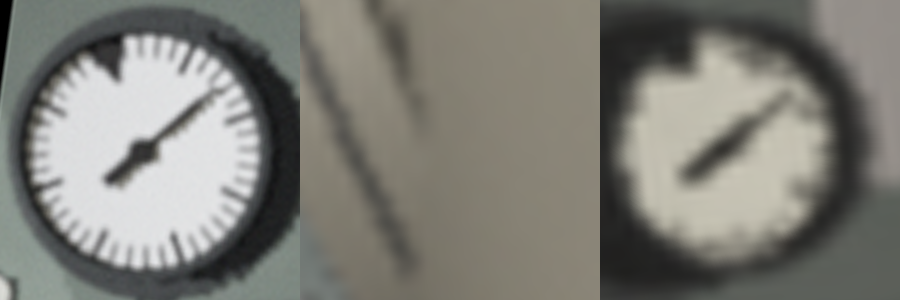

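The rectified wrist view shows the face centre at (146,152), the pointer tip at (218,92) and the zero wedge at (110,55). The pointer reads about 0.93 rad (0.94 expected for pan plus two pots), so the bezel must turn about 1.23 rad clockwise.

>>> jog_arm --plan '[[[0,0,0],[0.035,-0.001,0.02],0.085],[[0,0,0],[0.07,-0.003,0.03],0.085],[[0,0,0],[0.105,-0.004,0.05],0.085],[[0,0,0],[0.132,-0.005,0.08],0.085],[[0,0,0],[0.132,-0.005,0.1],0.085],[[0,0,0],[0.132,-0.005,0.12],0.085],[[0,0,0],[0.132,-0.005,0.12],0.085],[[0,0,0],[0.132,-0.005,0.12],0.085]]'

```text
clock: 26.32
position: [0.5573, 0.236, 0.1253]
ee_rot: [0.755, 0.656, -0.001, -0.0]
ft_force: [0.5, -0.1, 0.9]
grip_width: 0.999
grasp_force: 0.0
```

Run:
```python
from h import *
go([.5615,.2375,.057],1.428)
```

```text
turn [-0.002, 0.001, 0.004] shift [0.0021, 0.0041, 0.0683] j7 -0.82 pos [0.5573 0.236  0.1253] f [ 0.5 -0.1  0.9]
```

>>> jog_arm --plan '[[[0,0,0],[0.002,0.004,0.02],0.085],[[0,0,0],[0.002,0.004,0.045],0.085],[[0,0,0],[0.002,0.004,0.065],0.085],[[0,0,0],[0.002,0.004,0.067],0.085],[[0,0,0],[0.002,0.004,0.067],0.04],[[0,0,0],[0.002,0.004,0.067],0.04],[[0,0,0],[0.002,0.004,0.067],0.04],[[0,0,0],[0.002,0.004,0.067],0.04]]' --force 35

```text
clock: 26.98
position: [0.5623, 0.2386, 0.0619]
ee_rot: [0.754, 0.656, 0.0, 0.0]
ft_force: [-6.8, -1.7, 7.1]
grip_width: 0.688
grasp_force: 37.2
```

>>> jog_arm --plan '[[[0,0,0.1],[0,0,0],0.04],[[0,0,0.2],[0,0,0],0.04],[[0,0,0.3],[0,0,0],0.04],[[0,0,0.4],[0,0,0],0.04],[[0,0,0.5],[0,0,0],0.04],[[0,0,0.6],[0,0,0],0.04],[[0,0,0.7],[0,0,0],0.04],[[0,0,0.8],[0,0,0],0.04]]'

```text
clock: 27.65
position: [0.5619, 0.2388, 0.0619]
ee_rot: [0.951, 0.309, 0.0, -0.0]
ft_force: [-7.5, -1.1, 7.9]
grip_width: 0.686
grasp_force: 37.3
```

>>> jog_arm --plan '[[[0,0,0.1],[0,0,0],0.04],[[0,0,0.2],[0,0,0],0.04],[[0,0,0.3],[0,0,0],0.04],[[0,0,0.4],[0,0,0],0.04],[[0,0,0.43],[0,0,0],0.04],[[0,0,0.43],[0,0,0],0.04],[[0,0,0.43],[0,0,0],0.04]]'

```text
clock: 28.23
position: [0.5618, 0.239, 0.0619]
ee_rot: [0.995, 0.101, 0.0, -0.0]
ft_force: [-8.1, -1.3, 8.2]
grip_width: 0.687
grasp_force: 37.3
```

>>> jog_arm --plan '[[[0,0,0],[0,0,0],0.075],[[0,0,0],[0,0,0],0.085],[[0,0,0],[0,0,0],0.085],[[0,0,0],[0,0,0],0.085],[[0,0,0],[0,0,-0.03],0.085],[[0,0,0],[0,0,-0.06],0.085],[[0,0,0],[0,0,-0.1],0.085],[[0,0,0],[0,0,-0.14],0.085]]'

```text
clock: 28.9
position: [0.5618, 0.2377, 0.2007]
ee_rot: [0.995, 0.101, -0.0, 0.0]
ft_force: [1.2, 0.9, 0.3]
grip_width: 0.995
grasp_force: 0.0
```

Run:
```python
from h import *
w=snap("wrist","w14");print(proj(w,[.5615,.2375,.081]));go([.545,.105,.25],1.428)
```

```text
[277.0690177  201.09950591]
turn [0.005, -0.011, -1.226] shift [-0.046, 0.1278, -0.0406] j7 -1.95 pos [0.5649 0.2396 0.2102] f [2.  1.5 8.3]
```

```bash
cat > d.py <<'E'
from h import *
def dial(c,z=.081):
    half,n=.034,600;xs=np.linspace(half,-half,n);mm=2*half*1000/(n-1)
    m=np.array([[proj(c,[.5615+a,.2375+b,z]) for b in xs] for a in xs],np.float32)
    g=cv2.remap(cv2.cvtColor(c["img"],cv2.COLOR_RGB2GRAY).astype(np.float32),m[...,0],m[...,1],cv2.INTER_CUBIC)
    b=(g>.6*np.percentile(g,90)).astype(np.uint8);k,l,st,ce=cv2.connectedComponentsWithStats(b)
    i=l[300,300] or 1+np.argmax(st[1:,4]);i=1+np.argmax(st[1:,4])
    hull=cv2.convexHull(np.argwhere(l==i)[:,::-1].astype(np.int32));(cx,cy),rad=cv2.minEnclosingCircle(hull)
    M=cv2.moments(hull);cx,cy=M['m10']/M['m00'],M['m01']/M['m00']
    print('centre off mm',(cx-299.5)*mm,(cy-299.5)*mm,'radius mm',np.sqrt(M['m00']/np.pi)*mm)
    a=np.radians(np.arange(0,360,1.))
    for r0,r1 in((9,13),(13,16),(18,20),(20,22),(22,24)):
        p=0
        for r in np.linspace(r0,r1,6)/mm:
            p=p+cv2.remap(g,(cx+r*np.sin(a)).astype(np.float32)[None],(cy-r*np.cos(a)).astype(np.float32)[None],1)[0]/6
        d=np.clip(np.percentile(p,75)-p,0,None);d[d<.25*d.max()]=0;j=np.argmax(d)
        win=[(j+q)%360 for q in range(-22,23)];q=np.arange(-22,23)
        print(r0,r1,'peak deg cw from world x',j,'centroid',round(j+(d[win]*q).sum()/d[win].sum(),1),'width',int((d[win]>.5*d[j]).sum()),[int(x) for x in d[win][::2]])
E
python3 - <<'E'
from d import *
print('before');dial(load("w13"));print('after');dial(load("w14"))
E
```

```text
before
centre off mm -0.2316115234768441 0.15405365722448436 radius mm 26.187191439761538
9 13 peak deg cw from world x 46 centroid 47.6 width 14 [0, 0, 0, 0, 0, 0, 0, 0, 68, 103, 134, 149, 144, 126, 103, 80, 57, 0, 0, 0, 0, 0, 0]
13 16 peak deg cw from world x 47 centroid 47.7 width 10 [0, 0, 0, 0, 0, 0, 0, 0, 44, 89, 134, 149, 133, 101, 68, 38, 0, 0, 0, 0, 0, 0, 0]
18 20 peak deg cw from world x 338 centroid 338.5 width 8 [0, 0, 0, 0, 0, 0, 0, 0, 0, 48, 102, 138, 123, 73, 0, 0, 0, 0, 0, 0, 0, 0, 0]
20 22 peak deg cw from world x 339 centroid 338.8 width 10 [0, 0, 0, 0, 0, 0, 0, 0, 65, 121, 158, 167, 147, 100, 49, 0, 0, 0, 0, 0, 0, 0, 0]
22 24 peak deg cw from world x 340 centroid 338.9 width 17 [0, 0, 0, 0, 0, 0, 65, 116, 147, 157, 159, 160, 156, 140, 105, 55, 0, 0, 0, 0, 0, 0, 0]
after
centre off mm -1.157658712850234 -0.5692041622653077 radius mm 25.814377987864813
9 13 peak deg cw from world x 51 centroid 50.9 width 11 [0, 0, 0, 0, 0, 0, 0, 0, 63, 100, 131, 140, 124, 93, 59, 0, 0, 0, 0, 0, 0, 0, 0]
13 16 peak deg cw from world x 51 centroid 50.5 width 8 [0, 0, 0, 0, 0, 0, 0, 0, 46, 92, 135, 148, 117, 68, 0, 0, 0, 0, 0, 0, 0, 0, 0]
18 20 peak deg cw from world x 50 centroid 50.1 width 8 [0, 0, 0, 0, 0, 0, 0, 0, 0, 84, 148, 179, 154, 94, 0, 0, 0, 0, 0, 0, 0, 0, 0]
20 22 peak deg cw from world x 50 centroid 50.0 width 11 [0, 0, 0, 0, 0, 0, 0, 0, 98, 157, 199, 215, 201, 157, 97, 0, 0, 0, 0, 0, 0, 0, 0]
22 24 peak deg cw from world x 51 centroid 50.4 width 17 [0, 0, 0, 0, 0, 0, 62, 142, 188, 199, 200, 202, 198, 187, 157, 95, 0, 0, 0, 0, 0, 0, 0]
```

Run:
```python
from h import *
for n in("side","wrist"):
    c=camera(n)
    for p in((.544,.105),(.6632,-.008)):
        u=proj(c,[*p,.147])
        if 40<u[0]<520 and 40<u[1]<380: print(n,p,ring(c,p,.147,span=.014))
o=get_obs();print(o["clock"],o["ft_force"],hand_in())
```

```text
side (0.544, 0.105) (np.float32(15.104374), (np.float64(0.544), np.float64(0.107)))
side (0.6632, -0.008) (np.float32(46.208755), (np.float64(0.6632), np.float64(-0.003999999999999998)))
wrist (0.544, 0.105) (np.float32(110.4168), (np.float64(0.544), np.float64(0.105)))
the job is handed in; nothing more can be done
29.05 [ 0.0045505  -0.24366181 -0.40320273] None
```

The job is handed in at 29 s of the 210 s allowed: the cap is on the bench, the pan is home on the ball with its lever pressed level, both open white pots stand in it, and the bezel's zero mark is within about 1° of the pointer by my last image measurement.

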